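# Seat the lino block in the corner of the registration board

## Robot

A 6-joint arm with a two-finger parallel gripper is mounted at the origin on the work surface. World frame = base frame: x ahead of the robot, y to its left, z up, the work surface at z = 0. Lengths are in mm, angles in degrees, forces in N, time in s.
With the tool pointing down it reaches from about 300 to 850 mm from the base axis. Payload 4.2 kg.
Tool frame: the origin (TCP) lies between the finger pads; the fingertips stand 19 mm ahead of it and the grasp point (between the pads) is the TCP (env.tips_ahead is the distance from the TCP to the fingertips, in mm); z points along the fingers, y is the direction in which the jaws open and shut (so a half turn about z gives the same grasp; the last joint's range is limited). The gripper opens to 91 mm and grips with 3 to 60 N. Pads are 32 mm wide; open, the fingers measure 118 mm over their backs; the gripper's body (76 mm by 178 mm) begins 60 mm behind the grasp point.
Start: joints at [-69.672, 18.312, 89.639, -0, 72.044, -1.146], TCP at [210.503, -535.098, 232.976] pointing down, gripper open.
Joint ranges: [-177.97, 177.97], [-48.28, 115.42], [12.27, 149.76], [-77.06, 257.06], [2.81, 150.46], [-146.56, 146.56]. Speed limits (degrees/s): [147.25, 147.25, 180, 180, 180, 180].

## Interface

Orientations are given as [roll, pitch, yaw] about the fixed x, y, z axes, in that order (R = Rz(yaw) Ry(pitch) Rx(roll)).
In Python, from workcell import telemetry, viewer, job_done, env gives the robot as it stands. The module is installed in compiled form; this text tells all that it offers.
- The arm moves only by the shell command python3 -m jog 'ROWS' [FORCE]. ROWS is JSON, a list of rows, each a list of 3 entries, a list of its own where there are three numbers: the shift along the tool's x, y, z in cm, then the turn about the tool's z in degrees, then the opening, from 0 (shut) to 1 (fully open). A call has 1 to 10 rows; each row shifts and turns the pose as measured when the row begins, along the tool's axes as they then stand; what a row does not reach is not made up. A row lasts 1/8 s, in which the tool goes at most 62.5 mm and 10.7 degrees, less where a joint would pass 70% of its speed; a pose out of reach is approached as far as the arm can. A call is refused whole if a number of a shift passes 6.25 or a number of a turn 10.7, either way. A call with a gripper value outside its range is refused whole. The fingers move at their own pace and stop on an object; FORCE is the grip in N (left out, the last holds). Time passes only in rows, so rows that do not move let the fingers close. It gives the time, the measured TCP pose, the force and the opening at its end, in the units of the state.
- telemetry.state(): the state, without advancing time (a new reading comes with each control period).
- viewer.grab_frame(name): name is "side" or "top" or "wrist"; returns a dict with "color" (480x640x3 uint8, red, green, blue), "K" (3x3 intrinsics, pixels), "rvec" (rotation vector, rad) and "tvec" (3), from world to camera coordinates, as OpenCV has them. Camera axes: x right, y down, z forward; pixel columns grow to the right and rows downward; lengths in mm; the calibration is good to about 2 mm. A picture is of the moment at which its call begins. There is no depth.
- job_done(): hands the job in, once; it reports no verdict.
The state is a dict: "time_s": time; "qpos": joint angles; "qvel": joint speeds; "effort": joint torques, N m; "ee_pos": TCP position; "ee_rot": TCP orientation; "force": force on the tool from outside, world axes, zero at the start; "torque": the same for the moment, N m; "gripper_width": finger opening in mm.
Only numpy, scipy, OpenCV 4.12 (cv2) and the standard library are available. Lean on these libraries where they do the work, as an engineer would, in place of code of your own. Each camera call takes 0.05 s, during which the arm holds its last target. There are 200 camera calls.

## Task

The oblong lino block lies loose on the registration board. With a fingertip push it sideways until its long side is flat against the board's long rail, and keep it on the rail while you slide it along to the left into the corner pocket, until it is fully home, flush against both the rail and the end stop. Only push and slide it, never lift or tip it; then take the fingers away, and leave all the other things where they are.

Things in the scene. Friction and masses are not known exactly. Their poses are not given: they have to be found in the camera images.
- block: the oblong lino block: a flat block, 50 mm (its x) by 80 mm (its y) and 20 mm high, brown fibreboard with a grey lino face on top that carries a black leaf design. Loose on the registration board, weighs 45 to 90 g. Origin at the centre of its underside, z up; it looks the same turned half round
- board: the registration board, fixed to the bench: plywood base 220 mm (x) by 400 mm (y), 12 mm thick; the block lies on it. Origin at the centre of its underside, on the bench; x points away from the robot, y to the left. Three wooden strips stand on it, tops 24 mm above the bench: rail, end stop and keeper. Block on board or rail slides easily (friction about 0.35), better than under a rubber fingertip
- rail_mid (a point): middle of the rail's near face, at its foot. The rail is 12 mm high, 22 mm wide and runs along the board's whole far edge, parallel to the board's y; its near face lies 88 mm (board x) from the board's origin. Two steel register pins, 6 mm thick and 4 mm high, stand on top of it, 110 mm to the right and 90 mm to the left of here
- corner (a point): inner corner of the pocket, where the rail's near face meets the inner face of the end stop, on the base's top (12 mm above the bench); at x = 88, y = 178 mm of the board, same axes. The stop is 12 mm high, 22 mm wide and runs 108 mm from the rail towards the robot. The block is home with its origin at x = -25, y = -40 mm from here and its y along the rail
- keeper_nose (a point): foot of the keeper's rounded right end, on the base's top. The keeper is a short strip, 12 mm high, 16 mm wide and 30 mm long, parallel to the rail; it joins the stop at its left end. Rail, stop and keeper make the corner pocket: 54 mm wide, 30 mm deep, open to the right. A block home in it has 50 mm of its length outside, so a finger on its side, 10 mm or more behind its middle, stays clear
- square_block: a second mounted lino block, square, 50 x 50 mm and 20 mm high, of the same make. Stands on the near left part of the registration board. A bystander, loose. Origin at its underside
- brayer: ink roller lying on the bench beyond the rail: black roller 100 mm long, 32 mm thick, wooden handle. Origin below the roller's middle; its x axis points away from the handle. A bystander, loose
- ink_jar: closed amber glass jar, 60 mm wide and 72 mm high, beyond the left part of the rail. A bystander, loose. Origin at its underside
- ink_pot: small black pot, 42 mm wide and 50 mm high, standing to the right of the board. A bystander, loose. Origin at its underside
- jar_lid: brass-coloured lid, 68 mm wide and 13 mm high, lying to the right of the board. A bystander, loose. Origin at its underside
- eraser: white eraser in an orange sleeve, 43 x 18 mm and 12 mm high, on the bench in front of the board (robot's side). A bystander, loose. Origin at its underside
- gouge: lino gouge with a mushroom-shaped wooden handle, 105 mm long, 30 mm high, on the bench to the left of the board. A bystander, loose. Origin at its underside

How it is judged (in metres and radians):
On the way:
1. a finger presses the block flat against the rail (within 3 mm and 3 degrees) while it is still well short of the pocket (its centre over 120 mm from the stop) (x of block in the frame of corner above -0.028 m and angle between the y axis of block and the y axis of board, either way round below 0.052 rad and y of block in the frame of corner below -0.12 m and contact force between the fingers and block above 0.3 N), for 0.1 s.
At the end, for the whole second after the job is handed in: the oblong block lies flat on the board in the corner pocket, long side along the rail, within 2.5 mm of the rail and of the end stop and within 3 degrees, at rest and released (x of block in the frame of corner between -0.0275 and -0.022 m and y of block in the frame of corner between -0.0425 and -0.037 m and angle between the y axis of block and the y axis of board, either way round below 0.05 rad and z of block in the frame of corner between -0.003 and 0.003 m and angle between block's own z axis and vertical below 0.05 rad and linear speed of block below 0.01 m/s); the robot touches nothing.
It fails at once if the oblong block is lifted or tipped (over 5 mm or 10 degrees) (z of block in the frame of corner above 0.005 m or angle between block's own z axis and vertical above 0.17 rad).
It fails at once if the oblong block travels along the board away from the rail: its centre within 120 mm of the stop while it is over 12 mm off the rail (y of block in the frame of corner above -0.12 m and x of block in the frame of corner below -0.037 m).
It fails at once if a bystander is moved over 15 mm (distance of any of square_block, brayer, ink_jar, ink_pot, jar_lid, eraser, gouge from where it was at the start of the episode above 0.015 m).
It also fails if it takes over 56 s, if anything falls off the work surface, if the arm or the gripper's body presses on something with over 40 N, if the wrist force passes 120 N, or if a joint passes its speed limit or range.

## Working session

There is one attempt and no reset: what is moved stays moved. The work goes in short steps, Python scripts to look and compute and a shell command to move; the robot and the scene stay as the last step left them, time stands still between calls to the robot, and variables do not carry over. Pictures are saved under pics/ and viewed, about 8 in all and at most 12, crops included, and the job is handed in when it is done.

```bash
mkdir -p pics
cat > h.py <<'E'
import numpy as np,cv2
from workcell import telemetry,viewer,job_done,env
def grab(n,f):
    d=viewer.grab_frame(n); cv2.imwrite('pics/'+f+'.png',d['color'][:,:,::-1]); np.savez('pics/'+f+'.npz',**d); return d
def ray(d,uv,z):
    R=cv2.Rodrigues(np.array(d['rvec'],float))[0]; t=np.array(d['tvec'],float).ravel(); K=np.array(d['K'],float)
    c=-R.T@t; v=(R.T@np.linalg.inv(K)@np.c_[np.array(uv,float).reshape(-1,2),np.ones(np.size(uv)//2)].T).T
    return c+v*((z-c[2])/v[:,2])[:,None]
def proj(d,p):
    return cv2.projectPoints(np.array(p,float).reshape(-1,3),np.array(d['rvec'],float),np.array(d['tvec'],float),np.array(d['K'],float),None)[0].reshape(-1,2)
E
python3 -c "
from h import *
grab('top','top0');grab('side','side0');s=telemetry.state();print(s)"
```

```text
{'time_s': 0.1, 'qpos': array([-6.96719851e+01,  1.83479623e+01,  8.96982444e+01, -1.01403195e-03,
        7.20420563e+01, -1.14595218e+00]), 'qvel': array([-0.04478737,  0.0374979 , -0.13577159, -0.0573461 ,  0.01599734,
       -0.00656748]), 'effort': array([-3.71333208e-04, -4.13332415e+01, -2.32508934e+01,  7.28071528e-02,
        4.21273580e-02, -4.21903485e-05]), 'ee_pos': array([ 210.3508867 , -534.71070526,  232.21241105]), 'ee_rot': array([-1.79911735e+02, -8.01241463e-04,  2.14742798e+01]), 'force': array([-0.29442543,  0.37626206,  0.18614848]), 'torque': array([-0.02258423, -0.01420635,  0.02020367]), 'gripper_width': 90.96002295501103}
```

View pics/top0.png

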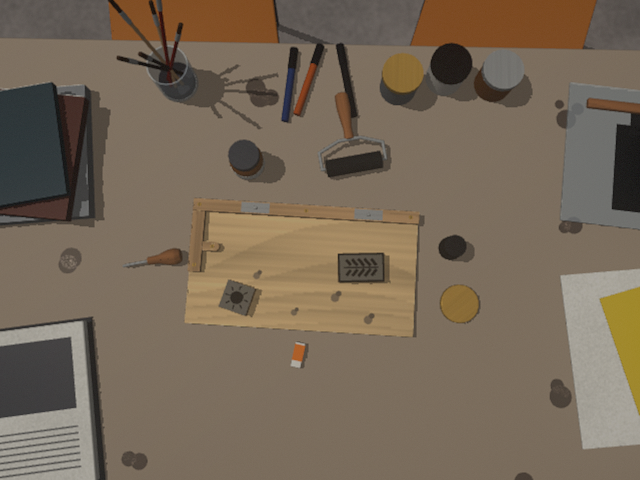

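View pics/side0.png

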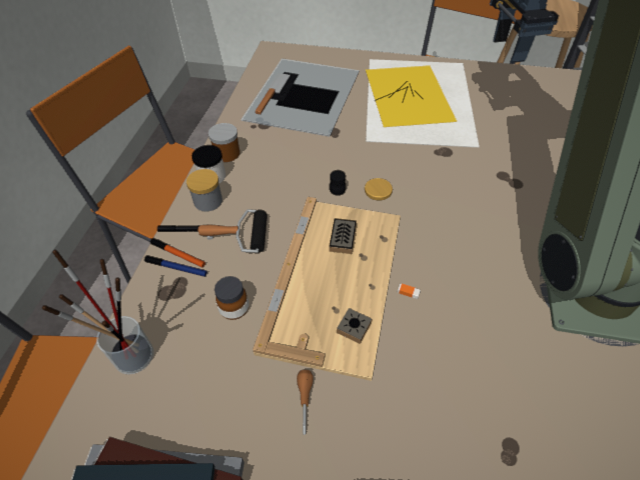

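The top view shows the block at about (361,267), the board spanning (187–420, 198–335), the pocket at the upper left (200–220, 210–250) and the square block at (238,297). I'll enlarge the board to measure edges.

```bash
python3 -c "
from h import *
im=cv2.imread('pics/top0.png');d=np.load('pics/top0.npz')
c=cv2.resize(im[190:342,183:427],None,fx=3.2,fy=3.2,interpolation=cv2.INTER_CUBIC);cv2.imwrite('pics/c1.png',c)
hsv=cv2.cvtColor(im,cv2.COLOR_BGR2HSV)
m=((hsv[:,:,1]<90)).astype('uint8')*255
m[:225]=0;m[320:]=0;m[:,:215]=0;m[:,410:]=0
m=cv2.morphologyEx(m,cv2.MORPH_CLOSE,np.ones((5,5)))
for k in cv2.findContours(m,0,2)[0]:
  if cv2.contourArea(k)>300:
    r=cv2.minAreaRect(k);b=cv2.boxPoints(r);w=ray(d,b,32);print(b.round(1).tolist(),w.round(1).tolist(),w.mean(0), [np.linalg.norm(w[i]-w[i-1]).round(1) for i in range(2)])
print(d['K'],ray(d,[[320,240]],0), proj(d,[[500,0,0],[600,0,0],[500,100,0]]))
"
```

```text
[[217.60000610351562, 306.0], [227.39999389648438, 278.29998779296875], [255.0, 288.1000061035156], [245.1999969482422, 315.79998779296875]] [[461.7, 206.1, 32.0], [509.5, 191.1, 32.0], [493.6, 142.9, 32.0], [446.0, 158.1, 32.0]] [477.73125579 174.56119885  32.        ] [np.float64(50.5), np.float64(50.1)]
[[338.0, 253.0], [384.0, 253.0], [384.0, 281.0], [338.0, 281.0]] [[556.9, 0.8, 32.0], [558.3, -79.0, 32.0], [509.8, -79.3, 32.0], [508.4, 0.1, 32.0]] [533.32153748 -39.34354376  32.        ] [np.float64(48.5), np.float64(79.9)]
[[571.01856646   0.         324.08530863]
 [  0.         571.01856646 235.93748413]
 [  0.           0.           1.        ]] [[5.82549188e+02 3.27425981e+01 1.13686838e-13]] [[337.51978141 286.40776833]
 [338.35922191 230.6986836 ]
 [281.3597748  285.39590189]]
```

View pics/c1.png

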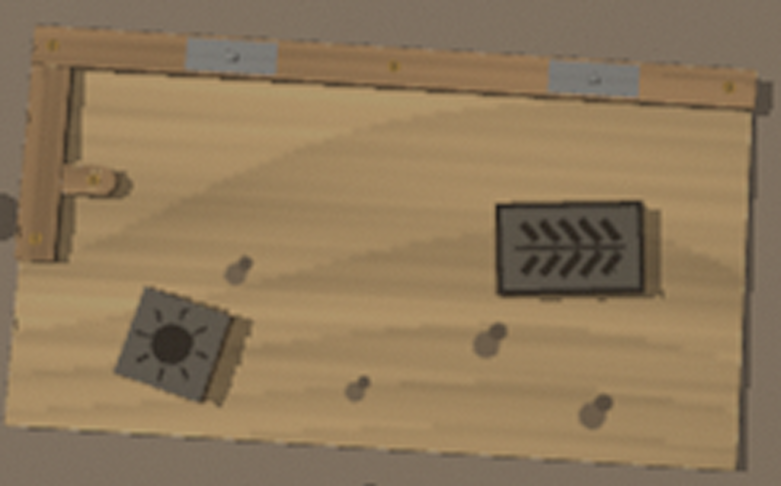

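```bash
python3 -c "
from h import *
d=np.load('pics/top0.npz')
f=lambda p:np.array(p)/3.2+[183-.35,190-.35]
w=ray(d,f([[72,69],[755,107]]),24);print('rail',w.round(1))
u=w[0]-w[1];u/=np.linalg.norm(u);print('rail dir deg from +y',np.degrees(np.arctan2(-u[0],u[1])), np.linalg.norm(w[0]-w[1]))
b=ray(d,f([[35,28],[760,72]]),24);v=b[0]-b[1];print('far edge',b.round(1),np.degrees(np.arctan2(-v[0],v[1])),np.linalg.norm(v))
n=np.array([u[1],-u[0],0])
c=ray(d,f([[497,203],[641,201],[644,292],[499,296]]),32);print(c.round(1),c.mean(0))
e=c[0]-c[1];print('block ang',np.degrees(np.arctan2(-e[0],e[1])))
print('block corners in corner frame x,y',[((p-w[0])@n,(p-w[0])@u) for p in c],(c.mean(0)-w[0])@n,(c.mean(0)-w[0])@u)
print('keeper nose', ray(d,f([[117,183]]),24))
"
```

```text
rail [[ 627.3  236.2   24. ]
 [ 613.  -140.5   24. ]]
rail dir deg from +y -2.1742684631489673 376.988590689358
far edge [[ 649.9  257.6   24. ]
 [ 632.6 -143.3   24. ]] -2.471605615254001 401.2987094009994
[[556.7   0.9  32. ]
 [559.2 -77.2  32. ]
 [509.9 -79.1  32. ]
 [506.4  -0.9  32. ]] [533.06103198 -39.09349744  32.        ]
block ang 1.8346669740014392
block corners in corner frame x,y [(np.float64(-61.63609166629167), np.float64(-237.7819692380043)), (np.float64(-56.17057632832681), np.float64(-315.767701607562)), (np.float64(-105.31598912849208), np.float64(-319.5378275772137)), (np.float64(-111.83923564616276), np.float64(-241.52437459432602))] -83.74047319231836 -278.65296825427646
keeper nose [[564.63087771 208.88637531  24.        ]]
```

```bash
python3 -m jog '[[[3,0,0],-9.5,0],[[3,0,0],-9.5,0],[[3,0,0],-9.5,0],[[3,0,0],-9.5,0],[[3,0,0],-9.5,0],[[3,0,0],-9.5,0],[[3,0,0],-9.2,0],[[0,0,0],0,0]]' 20
```

```text
time_s: 1.1
ee_pos: [337.9, -375.5, 228.4]
ee_rot: [-179.7, -0.5, 89.8]
force: [0.9, 0.0, 0.5]
gripper_width: 14.1
```

```bash
python3 -m jog '[[[5,2,0],2.2,0],[[5,2,0],0,0],[[5,2,0],0,0],[[5,2,0],0,0],[[5,2,2],0,0],[[5,2,3],0,0],[[2,0,3],0,0],[[0,0,0],0,0]]'; python3 -c "
from h import *
grab('wrist','w1')"
```

```text
time_s: 2.1
ee_pos: [480.6, -59.8, 147.3]
ee_rot: [179.9, -0.1, 86.3]
force: [-0.3, -1.0, 0.8]
gripper_width: 0.6
```

View pics/w1.png

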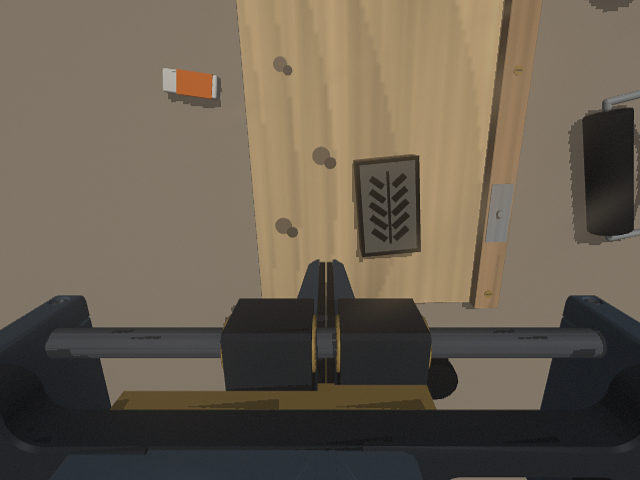

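The wrist view shows the rail's near edge from about (510,0) to (470,305) and the block's corners near (354,160), (418,155), (420,250), (362,256). I'll cross-check the top measurement with it.

```bash
python3 -c "
from h import *
d=np.load('pics/w1.npz');im=cv2.imread('pics/w1.png')
g=cv2.cvtColor(im,cv2.COLOR_BGR2HSV)
for r in (60,110,160,250): print(r,[(c,*im[r,c]) for c in range(480,512,2)][:16] if r==110 else '')
w=ray(d,[[510,0],[471,303]],24);u=w[0]-w[1];print(w.round(1),np.degrees(np.arctan2(-u[0],u[1])))
w=ray(d,[[240,20],[262,300]],12);u=w[0]-w[1];print('near edge',w.round(1),np.degrees(np.arctan2(-u[0],u[1])))
c=ray(d,[[354,160],[418,155],[420,250],[362,256]],32);print(c.round(1),c.mean(0))
"
```

```text
60 
110 [(480, np.uint8(113), np.uint8(151), np.uint8(178)), (482, np.uint8(115), np.uint8(153), np.uint8(178)), (484, np.uint8(115), np.uint8(153), np.uint8(177)), (486, np.uint8(114), np.uint8(152), np.uint8(176)), (488, np.uint8(111), np.uint8(148), np.uint8(174)), (490, np.uint8(115), np.uint8(154), np.uint8(179)), (492, np.uint8(60), np.uint8(79), np.uint8(94)), (494, np.uint8(60), np.uint8(79), np.uint8(94)), (496, np.uint8(62), np.uint8(81), np.uint8(95)), (498, np.uint8(69), np.uint8(90), np.uint8(109)), (500, np.uint8(91), np.uint8(121), np.uint8(148)), (502, np.uint8(92), np.uint8(122), np.uint8(149)), (504, np.uint8(89), np.uint8(119), np.uint8(146)), (506, np.uint8(89), np.uint8(120), np.uint8(145)), (508, np.uint8(91), np.uint8(122), np.uint8(150)), (510, np.uint8(94), np.uint8(125), np.uint8(154))]
160 
250 
[[ 622.   102.7   24. ]
 [ 609.7 -136.8   24. ]] -2.956673280915656
near edge [[ 427.2  106.3   12. ]
 [ 415.2 -127.2   12. ]] -2.955736314430254
[[ 5.067e+02 -2.000e-01  3.200e+01]
 [ 5.566e+02  4.000e-01  3.200e+01]
 [ 5.596e+02 -7.860e+01  3.200e+01]
 [ 5.103e+02 -8.080e+01  3.200e+01]] [533.31394669 -39.80213921  32.        ]
```

```bash
python3 -m jog '[[[1.9,-0.7,3],-1,0],[[0,0,3.5],0,0],[[0,0,3.5],0,0],[[0,0,1],0,0],[[0,0,0],0,0]]'
```

```text
time_s: 2.78
ee_pos: [485.5, -48.7, 43.5]
ee_rot: [178.6, 0.1, 86.6]
force: [-0.0, -0.2, 0.1]
gripper_width: 0.5
```

```bash
python3 -m jog '[[[0.6,0,0.6],-0.7,0],[[0,0,0],0,0],[[0,0.5,0],0,0],[[0,0.5,0],0,0],[[0,0.5,0],0,0],[[0,0,0],0,0]]'
```

```text
time_s: 3.52
ee_pos: [505.3, -43.8, 41.5]
ee_rot: [178.2, 0.2, 87.3]
force: [-0.6, 1.4, 0.7]
gripper_width: 0.7
```

```bash
python3 -m jog '[[[0,0.6,0],0,0],[[0,0.6,0],0,0],[[0,0.6,0.1],0,0],[[0,0.6,0.1],0,0],[[0,0.6,0],0,0],[[0,0,0],0,0]]'; python3 -c "
from h import *
grab('wrist','w2')"
```

```text
time_s: 4.28
ee_pos: [537.5, -45.3, 40.0]
ee_rot: [178.2, 0.2, 87.3]
force: [-0.5, 0.2, -0.0]
gripper_width: 0.1
```

View pics/w2.png

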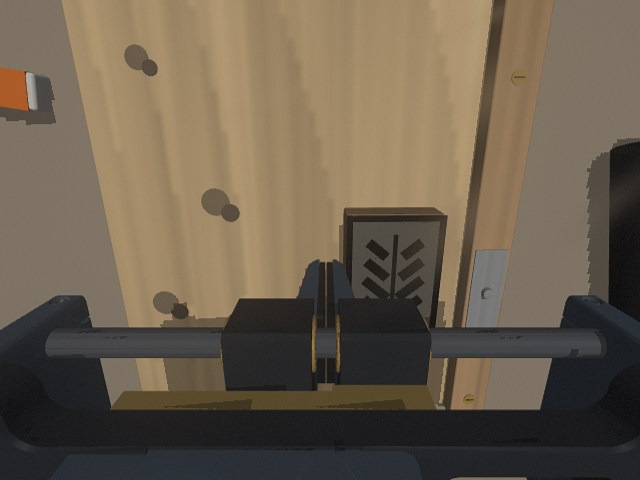

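The block rides square on the finger (its far side at column ~445, rail face at ~468). I'll push on gently.

```bash
python3 -m jog '[[[0,0.4,0],0,0],[[0,0.4,0],0,0],[[0,0.3,0],0,0],[[0,0.3,0],0,0],[[0,0.2,0],0,0],[[0,0.2,0],0,0]]'
```

```text
time_s: 5.08
ee_pos: [555.5, -46.1, 40.4]
ee_rot: [178.3, 0.2, 87.3]
force: [-1.3, -0.9, 0.0]
gripper_width: 0.5
```

```bash
python3 -m jog '[[[0,0.2,0],0,0],[[0,0.2,0],0,0],[[0,0.2,0],0,0]]';python3 -m jog '[[[0,0.2,0],0,0],[[0,0.2,0],0,0]]'; python3 -c "
from h import *
grab('top','t2')
im=cv2.imread('pics/t2.png');cv2.imwrite('pics/c2.png',cv2.resize(im[190:342,183:427],None,fx=3.2,fy=3.2,interpolation=cv2.INTER_CUBIC))"
```

```text
time_s: 5.45
ee_pos: [557.0, -46.2, 39.8]
ee_rot: [178.9, 0.2, 87.4]
force: [-4.1, 0.9, 3.0]
gripper_width: 0.5
time_s: 5.7
ee_pos: [557.0, -46.1, 39.3]
ee_rot: [179.4, 0.2, 87.4]
force: [-5.5, -0.7, 2.6]
gripper_width: 0.2
```

View pics/c2.png

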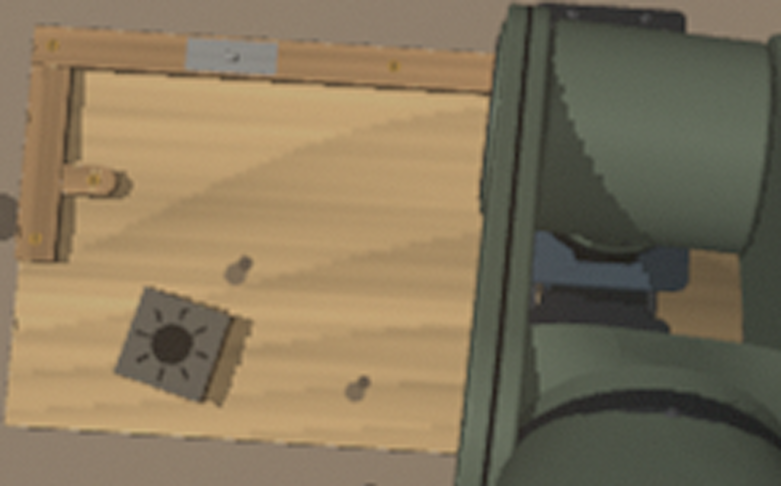

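The block stalled at x=557 with 5.5 N: it is flat on the rail. The frame shows the pocket clear and the square block untouched. Next I go round to its right end.

```bash
python3 -m jog '[[[0,-2,0],0,0],[[-3,-0.5,0],0,0],[[-4,0,0],0,0],[[0,0,0],0,0],[[0,0,0],0,0]]'
```

```text
time_s: 6.38
ee_pos: [531.6, -116.2, 39.9]
ee_rot: [179.0, 0.2, 87.4]
force: [0.4, 0.3, -0.7]
gripper_width: 0.2
```

```bash
python3 -m jog '[[[0,2.5,0],0,0],[[0,2.5,0.1],0,0],[[0,0,0],0,0],[[0,0,0],0,0]]'; python3 -c "
from h import *
grab('wrist','w3')"
```

```text
time_s: 6.88
ee_pos: [582.0, -114.8, 39.5]
ee_rot: [179.1, 0.1, 87.6]
force: [-0.1, -0.3, 0.3]
gripper_width: 0.4
```

View pics/w3.png

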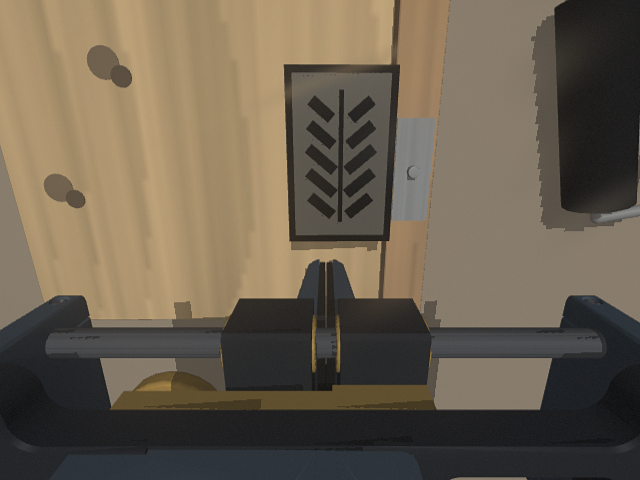

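The block lies flush on the rail (right side at column ~390–398, rail edge the same), and the finger (col 325) is just short of its right end at row 240. Pushing along.

```bash
python3 -m jog '[[[0.8,0.3,0],0,0],[[0.8,0,0],0,0],[[0.8,0.02,0],0,0],[[0.8,0.02,0],0,0],[[1,0.02,0],0,0],[[1,0.02,0],0,0],[[1,0.02,0],0,0],[[1,0.02,0],0,0],[[0.5,0,0],0,0],[[0,0,0],0,0]]'; python3 -c "
from h import *
grab('wrist','w4')"
```

```text
time_s: 8.18
ee_pos: [588.1, -31.6, 39.6]
ee_rot: [179.1, 0.1, 87.7]
force: [0.4, 0.7, 0.3]
gripper_width: 0.5
```

View pics/w4.png

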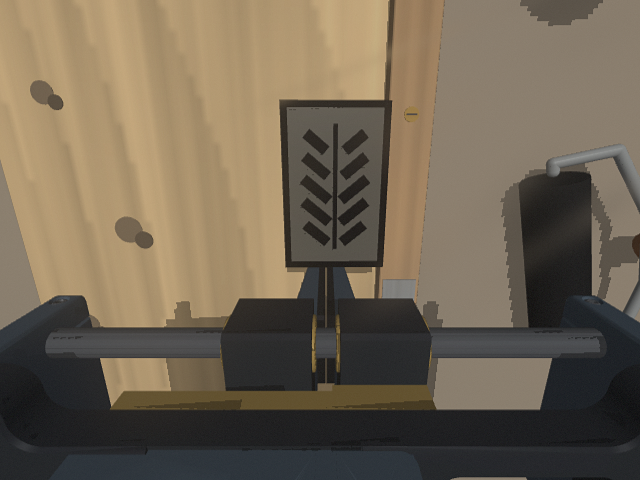

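Still flush and square against the rail. Continuing.

```bash
python3 -m jog '[[[0.8,0,0],0,0],[[1,0.02,0],0,0],[[1,0.02,0],0,0],[[1,0.02,0],0,0],[[1,0.02,0],0,0],[[1,0.02,0],0,0],[[1,0.02,0],0,0],[[1,0.02,0],0,0],[[1,0.02,0],0,0],[[0.5,0,0],0,0]]'; python3 -m jog '[[[0.8,0.02,0],0,0],[[0.8,0.02,0],0,0],[[0.8,0.02,0],0,0],[[0.8,0.02,0],0,0],[[0.4,0,0],0,0],[[0,0,0],0,0]]';python3 -c "
from h import *
grab('wrist','w5')"
```

```text
time_s: 9.48
ee_pos: [593.9, 67.2, 39.4]
ee_rot: [179.1, 0.1, 87.6]
force: [-0.2, -1.7, 0.3]
gripper_width: 0.7
time_s: 10.22
ee_pos: [596.4, 105.9, 39.3]
ee_rot: [179.1, 0.1, 87.6]
force: [-0.6, -0.3, -0.4]
gripper_width: 0.6
```

View pics/w5.png

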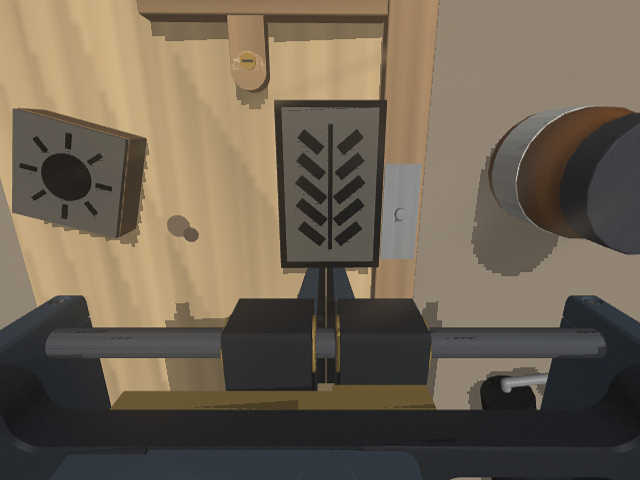

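The block (275–385, rows 100–266) is lined up with the pocket, clear of the keeper (right edge ~268), with about 40 mm left to the stop (row ~18).

```bash
python3 -m jog '[[[0.7,0.04,0],0,0],[[0.7,0.04,0],0,0],[[0.7,0.04,0],0,0],[[0.5,0.03,0],0,0],[[0.4,0.03,0],0,0],[[0.3,0,0],0,0],[[0.3,0,0],0,0]]'; python3 -m jog '[[[0.3,0,0],0,0],[[0.3,0,0],0,0],[[0.2,0,0],0,0],[[0.2,0,0],0,0]]'
```

```text
time_s: 11.15
ee_pos: [599.6, 140.9, 39.2]
ee_rot: [179.2, 0.5, 87.7]
force: [0.2, -15.3, 3.6]
gripper_width: 0.4
time_s: 11.65
ee_pos: [599.7, 141.0, 39.5]
ee_rot: [179.3, 1.4, 88.0]
force: [-0.3, -6.4, 1.8]
gripper_width: 0.1
```

Stalled at y=141 with 6–15 N: the block is on the stop. Now a light press on its near side, behind its middle.

```bash
python3 -m jog '[[[-2,0,0],0,0],[[-1,0,0],0,0],[[0,-2.5,0],0,0],[[0,-2.5,0],0.5,0],[[0,0,0],0,0],[[0,0,0],0,0]]'
```

```text
time_s: 12.4
ee_pos: [549.5, 109.0, 40.1]
ee_rot: [179.1, 1.3, 87.3]
force: [0.1, -0.1, -0.1]
gripper_width: 0.3
```

```bash
python3 -m jog '[[[2.5,-0.2,0],0,0],[[2.5,-0.1,0],0,0],[[1.8,-0.1,0],0,0],[[0,0,0],0,0],[[0,0.3,0],0,0],[[0,0.3,0],0,0],[[0,0.3,0],0,0],[[0,0.3,0],0,0]]'; python3 -m jog '[[[0,0.3,0],0,0],[[0,0.3,0],0,0],[[0,0.3,0],0,0],[[0,0.2,0],0,0]]'
```

```text
time_s: 13.4
ee_pos: [566.5, 176.3, 39.1]
ee_rot: [178.8, 1.3, 87.1]
force: [-4.1, 2.5, 1.0]
gripper_width: 0.1
time_s: 13.9
ee_pos: [566.5, 175.4, 37.8]
ee_rot: [-179.7, 1.4, 86.9]
force: [-4.1, 1.2, 2.0]
gripper_width: 0.4
```

Rail contact is confirmed. A short re-press on the end in case the release or the slip dragged it.

```bash
python3 -m jog '[[[0,-1.8,-0.2],0,0],[[-2.5,0,0],0,0],[[-2.5,0,0],-0.5,0],[[-1.8,0,0],0,0],[[0,2.5,0],0,0],[[0,2.5,0],0,0],[[0,0,0],0,0],[[0,0,0],0,0]]'
```

```text
time_s: 14.9
ee_pos: [596.6, 102.9, 41.7]
ee_rot: [-179.8, 1.4, 87.4]
force: [0.5, 0.1, 0.7]
gripper_width: 0.4
```

```bash
python3 -m jog '[[[1,0,0],0,0],[[1,0,0],0,0],[[0.8,0,0],0,0],[[0.5,0,0],0,0],[[0.3,0,0],0,0],[[0.3,0,0],0,0],[[0.2,0,0],0,0]]'; python3 -m jog '[[[-1.5,0,0],0,0],[[-2,0,0],0,0],[[0,0,-4],0,0],[[0,0,-5],0,0],[[-3,0,-5],0,0],[[-5,0,0],0,0],[[-5,0,0],0,0],[[-5,0,0],0,0],[[-3,0,0],0,0],[[0,0,0],0,0]]'; python3 -c "
from h import *
d=grab('top','t3');im=cv2.imread('pics/t3.png');cv2.imwrite('pics/c3.png',cv2.resize(im[190:342,183:427],None,fx=3.2,fy=3.2,interpolation=cv2.INTER_CUBIC))"
```

```text
time_s: 15.78
ee_pos: [596.0, 141.3, 41.0]
ee_rot: [-179.7, 2.1, 87.8]
force: [0.5, -5.2, 1.4]
gripper_width: 0.7
time_s: 17.02
ee_pos: [584.7, -115.1, 195.2]
ee_rot: [-179.7, 2.1, 87.4]
force: [-0.0, -0.0, 0.2]
gripper_width: 0.6
```

View pics/c3.png

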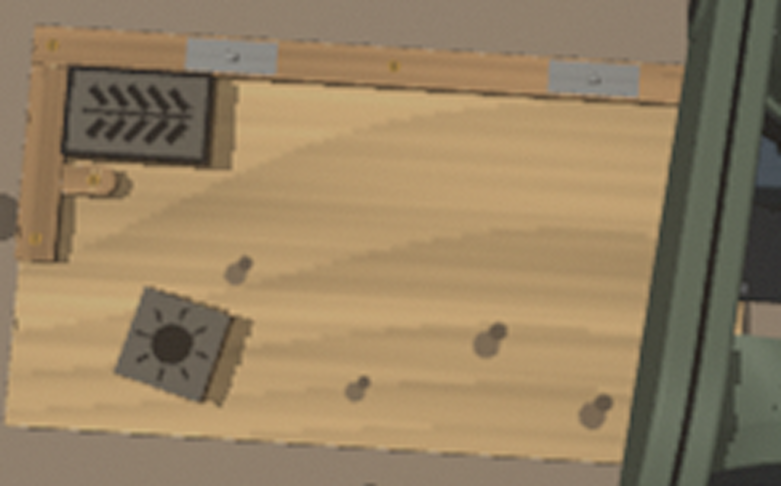

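The block sits flush against the rail and the stop, and the square block hasn't moved (same pixels). Handing in.

```bash
python3 -c "
from h import *
job_done()"
```

```text
the job is handed in; nothing more can be done
```

The block is in the corner pocket, flush against both the rail and the end stop as far as the camera shows, and the job is handed in at about 17 s of the allowed 56 s.

**What I did:**
- With the fingers shut, I pushed the block sideways onto the rail. It stalled there at 5.5 N, about 280 mm from the stop.
- I slid it left by pushing on its right end until it stalled on the stop.
- I pressed its side against the rail again at 4 N and its end against the stop at 5 N, then backed off and lifted clear.

**Last checks:**
- **Home position:** The second press on the stop stalled within 0.3 mm of the first. The final top view shows no gap at the rail or the stop. I judged that by eye and the stall positions, and did not measure the block's pose again.
- **Bystanders:** The square block was at the same pixels as before. I did not measure the others again; the fingers stayed clear of them.
- **Release:** The wrist force was zero after backing off.
- **Disagreement:** The top and wrist cameras differed by up to 0.8° on the board's angle, between −2.2° and −3.0°. I worked to about −2.7°, and pressing against the rail made the difference unimportant.

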